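# Slide a roller round the bend of the drying bar

### The job

Put the short drilled roller from the tray onto the free end of the bent drying bar, slide it gently round the bend without letting it bind, and push it fully home against the rubber stop at the post. Let go and leave it there. Do not strain the bar (keep every push on it well under 15 N) and leave everything else on the counter where it is.

Things in the scene. Friction and masses are not known exactly. Their poses are not given: they have to be found in the camera images.
- roller: Short teal hair roller, 40 mm long, about 60 g, lying level in the tray, its axis 34 mm above the counter. A 14.5 mm hole runs right through along the axis. Between its end rims (46 mm diameter, 4 mm wide) it is a cylinder 38 mm thick, 32 mm long: grip it there, across the diameter, from above. Origin at its middle; x is the axis (either end may go on first).
- bar_tip (a point): Centre of the steel ball (10 mm) at the bar's free end, on the rod's axis. The rod is 8 mm thick and level, its axis 110 mm above the counter all along; from this point it runs straight for 60 mm to the bend. The ball swivels on the rod: the axes of this point say nothing of the rod's direction.
- bar_stop (a point): Face of the rubber stop (disc, 32 mm diameter, 10 mm thick) at the post end of the rod, on the rod's axis, 110 mm up. x points along the rod away from the stop; z is up. From this face the rod is straight for 50 to 110 mm (the rod is clamped in the post at any depth), then the bend begins. Home, the roller's middle is 20 mm from this face.
- tray: Low grey tray fixed on the counter, 200 x 62 x 6 mm, with two steel rails along its x (8 mm thick, 24 mm apart, tops 14 mm above the counter) that carry two rollers end to end, 48 mm either side of its centre, in either order. Origin under its centre.
- long_roller: the other roller in the tray: longer (62 mm), rims 46 mm, closed ends; leave it alone
- spray: white bottle, 52 mm wide, 160 mm tall, black cap; bystander, origin under its centre
- cream_jar: low white jar with a metal lid, 68 mm wide, 50 mm tall; bystander, origin under its centre
- pin_cup: grey cup, 66 mm wide, 75 mm tall; bystander, origin under its centre
- comb: black comb, 180 x 30 x 5 mm, lying flat; bystander, origin at its underside
- brush: wooden-handled hair brush lying flat; bystander
- clip: steel hair clip, 75 x 14 x 13 mm, lying flat; bystander, origin at its underside
- bar: Bent steel drying bar, fixed and stiff. Origin on the counter under the post (20 mm thick, 124 mm tall); x towards the bend. Past the first straight the rod bends level, to +y: 105 mm of rod, radius about 80 mm, about 75 degrees, but uneven, made by hand: up to 10 degrees more or less at its start, its end and each third between, to be felt or seen. There the roller has only 1 to 2 mm of play and must turn with the rod.
There are look-alikes about, which are no part of the job. What is shaped like the tray but pink is not meant. What is shaped like the roller but green or orange is not meant.

How it is judged:
On the way, in this order (a step that is already met when the one before it is completed fails the run):
1. the short roller is on the free end of the bar, the ball inside its hole (distance between roller and bar_tip below 0.014 m), for 0.05 s.
2. the roller has passed the bend and is on the straight length before the stop (x of roller in the frame of bar_stop between 0.024 and 0.07 m and y of roller in the frame of bar_stop between -0.009 and 0.009 m and z of roller in the frame of bar_stop between -0.009 and 0.009 m), for 0.1 s.
At the end, for the whole second after the job is handed in: The short roller hangs on the straight length of the bar at the post, its near end within 4 mm of the rubber stop (its middle 24 mm or less from the stop face), its axis along the rod, released and at rest (x of roller in the frame of bar_stop between 0.01 and 0.024 m and y of roller in the frame of bar_stop between -0.007 and 0.007 m and z of roller in the frame of bar_stop between -0.007 and 0.007 m and angle between the x axis of roller and the x axis of bar_stop, either way round below 0.3 rad and linear speed of roller below 0.02 m/s and contact force between the fingers and roller below 0.05 N); the robot touches nothing.
It fails at once if the bar is pressed with more than 15 N, by the roller or by the robot (contact force between bar and anything else above 15 N).
It fails at once if another thing is moved by more than 20 mm (distance of any of long_roller, spray, cream_jar, pin_cup, comb, brush, clip from where it was at the start of the episode above 0.02 m).
It also fails if it takes over 72 s, if anything falls off the work surface, if the arm or the gripper's body presses on something with over 40 N, if the wrist force passes 120 N, or if a joint passes its speed limit or range.

### The arm

A 6-joint arm with a two-finger parallel gripper is mounted at the origin on the work surface. World frame = base frame: x ahead of the robot, y to its left, z up, the work surface at z = 0. Lengths are in m, angles in rad, forces in N, time in s.
With the tool pointing down it reaches from about 0.3 to 0.75 m from the base axis. Payload 8.5 kg.
Tool frame: the origin (TCP) lies between the finger pads; the fingertips stand 11 mm ahead of it and the grasp point (between the pads) lies 8 mm behind it; x points along the fingers, y is the direction in which the jaws open and shut, and the axes are right-handed (so a half turn about x gives the same grasp; the last joint's range is limited). The gripper opens to 88 mm and grips with 3 to 60 N. Pads are 18 mm wide; open, the fingers measure 123 mm over their backs; the gripper's body (75 mm by 187 mm) begins 45 mm behind the grasp point.
Start: joints at [1.121, 0.381, 1.297, -0, 1.464, -0.215], TCP at [0.128, 0.535, 0.25] pointing down, gripper open.
Joint ranges: [-3.11, 3.11], [-0.89, 2.33], [0.22, 2.48], [-1.42, 4.56], [0.17, 2.85], [-2.88, 2.88]. Speed limits (rad/s): [2.39, 2.39, 3.14, 3.14, 3.14, 3.14].

### API

Orientations are given as [roll, pitch, yaw] about the fixed x, y, z axes, in that order (R = Rz(yaw) Ry(pitch) Rx(roll)).
In Python, from cell import monitor, vision, r gives the robot as it stands. The module is installed in compiled form; this text tells all that it offers.
- The arm moves only by the shell command python3 -m jog 'ROWS'. ROWS is JSON, a list that holds one entry, the list of rows, each a list of 5 numbers: the finger opening in m, from 0 to 0.0881, then the shift along the world's x, y, z in m, then the turn about the world's z in rad. In form: [[[grip, dx, dy, dz, roll], ...]]. A call has 1 to 8 rows; each row is the pose to reach, as a shift and turn from the pose measured when the call began; what a row does not reach only later rows make up. A row lasts 1/10 s, in which the tool goes at most 50 mm and 8.59 degrees, less where a joint would pass 70% of its speed; a pose out of reach is approached as far as the arm can. A call with a gripper value outside its range is refused whole. The fingers move at their own pace and stop on an object; the grip force is fixed at half the most. Time passes only in rows, so rows that repeat a pose let the fingers close. It gives the time, the measured TCP pose, the force and the opening at its end, in the units of the state.
- monitor.get_state(): the state, without advancing time (a new reading comes with each control period).
- vision.grab_frame(name): name is "side" or "top"; returns the picture (420x560x3 uint8, red, green, blue); there is no depth.
- vision.calibration(name): a dict with "vertical_fov" (degrees; the focal length in pixels is half the picture's height over the tangent of half this angle, whatever the lens; pixels are square), "cx", "cy" (the principal point, pixels), "distortion" ([k1, k2, p1, p2, k3] as OpenCV has them; the pictures are not rectified), "origin" and "orientation" of the camera in the world. Camera axes: x right, y down, z forward; pixel columns grow to the right and rows downward; lengths in m; the calibration is good to about 2 mm. A picture is of the moment at which its call begins. calibration takes no time and is no camera call.
- r.sign_off(): hands the job in, once; it reports no verdict.
The state is a dict: "time_s": time; "joints": joint angles; "dq": joint speeds; "joint_torque": joint torques, N m; "ee_pos": TCP position; "tcp_rot": TCP orientation; "force": force on the tool from outside, world axes, zero at the start; "wrist_torque": the same for the moment, N m; "grip_width": opening from 0.0 (shut) to 1.0 (fully open).
Only numpy, scipy, OpenCV 4.12 (cv2) and the standard library are available. Lean on these libraries where they do the work, as an engineer would, in place of code of your own. Each camera call takes 0.05 s, during which the arm holds its last target. There are 200 camera calls.

## Working session

There is one attempt and no reset: what is moved stays moved. The work goes in short steps, Python scripts to look and compute and a shell command to move; the robot and the scene stay as the last step left them, time stands still between calls to the robot, and variables do not carry over. Pictures are saved under pics/ and viewed, about 8 in all and at most 12, crops included, and the job is handed in when it is done.

```bash
mkdir -p pics && cat > h.py <<'E'
import numpy as np, cv2
from scipy.spatial.transform import Rotation as R
from cell import monitor, vision, r
def cam(n):
    c=vision.calibration(n); f=210/np.tan(np.radians(c["vertical_fov"])/2)
    K=np.array([[f,0,c["cx"]],[0,f,c["cy"]],[0,0,1]]); o=np.array(c["orientation"],float)
    Rm=R.from_euler('xyz',o).as_matrix() if o.shape==(3,) else (o if o.shape==(3,3) else None)
    return K,np.array(c["distortion"],float),np.array(c["origin"]),Rm
def onz(n,uv,z):
    K,d,t,Rm=cam(n); p=cv2.undistortPoints(np.array(uv,float).reshape(-1,1,2),K,d)[:,0]
    v=np.c_[p,np.ones(len(p))]@Rm.T
    return t+v*((z-t[2])/v[:,2])[:,None]
def proj(n,P):
    K,d,t,Rm=cam(n); q=(np.atleast_2d(P)-t)@Rm
    return cv2.projectPoints(q.reshape(-1,1,3),np.zeros(3),np.zeros(3),K,d)[0][:,0]
def snap(n,name,crop=None,s=1):
    im=vision.grab_frame(n)[:,:,::-1].copy(); cv2.imwrite(f"pics/{name}_raw.png",im)
    if crop: x,y,w,h=crop; im=im[y:y+h,x:x+w]
    if s!=1: im=cv2.resize(im,None,fx=s,fy=s,interpolation=cv2.INTER_CUBIC)
    cv2.imwrite(f"pics/{name}.png",im)
E
python3 - <<'E'
from h import *
for n in("top","side"): print(vision.calibration(n)); snap(n,n+"0",None,1.42)
print(monitor.get_state())
E
```

```text
{'vertical_fov': 55.57357012052717, 'cx': 280.61511772341794, 'cy': 211.65051095674923, 'distortion': array([-0.00203388,  0.        ,  0.        ,  0.        ,  0.        ]), 'origin': array([0.41149685, 0.10113876, 0.94617785]), 'orientation': array([-2.98057923, -0.01326625, -1.58579233])}
{'vertical_fov': 57.86701774459182, 'cx': 275.83041243371457, 'cy': 204.88636953083667, 'distortion': array([-0.08088523,  0.        ,  0.        ,  0.        ,  0.        ]), 'origin': array([0.46345558, 0.70399982, 0.68189281]), 'orientation': array([-2.34975227, -0.01564002, -3.01901953])}
{'time_s': 0.1, 'joints': array([ 1.12067819e+00,  3.81113573e-01,  1.29811967e+00, -5.76462394e-05,
        1.46361087e+00, -2.15301684e-01]), 'dq': array([ 0.00118056, -0.00109832, -0.00419562, -0.00076251,  0.00242771,
        0.00034589]), 'joint_torque': array([ 4.69430757e-03, -4.38651252e+01, -2.24914384e+01,  7.15202023e-02,
        3.41764663e-02, -9.29338603e-05]), 'ee_pos': array([0.12787989, 0.53469046, 0.24922961]), 'tcp_rot': array([-1.74033741,  1.56954355, -1.97514767]), 'force': array([-0.70656185, -0.0336521 , -0.59269355]), 'wrist_torque': array([-0.01143674,  0.031501  ,  0.01456462]), 'grip_width': 1.000540360694126}
```

View pics/top0.png

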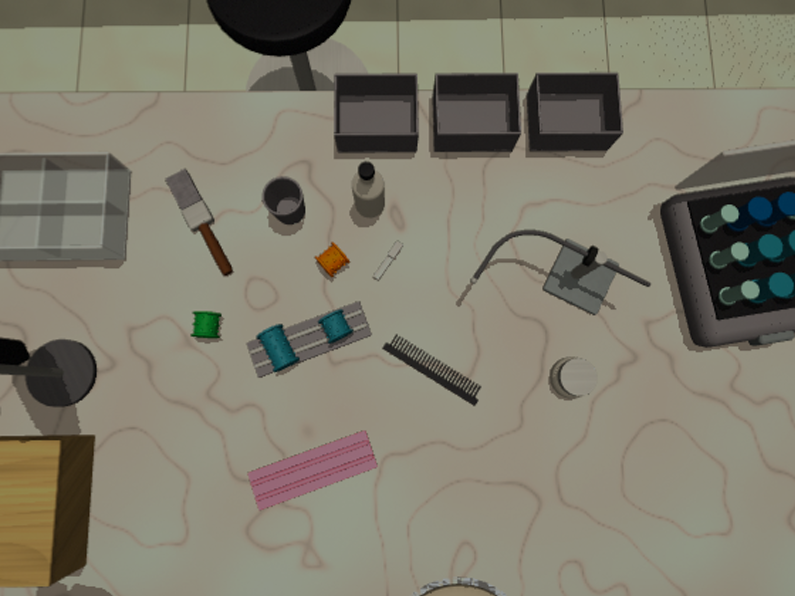

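View pics/side0.png

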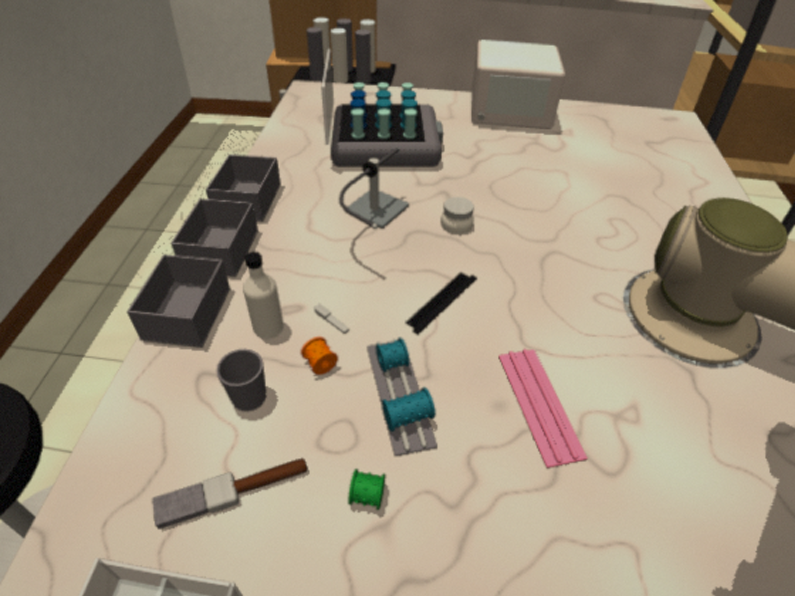

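The overall scene is visible in both views. The teal short roller is at about (336,324) in the enlarged top picture and the long one at (277,347). The green (207,325) and orange (333,260) rollers and the pink tray are look-alikes. The bar tip is at about (473,281) and the post at about (590,255). Next I'll enlarge these in one crop.

```bash
python3 - <<'E'
from h import *
a=cv2.imread("pics/top0_raw.png"); b=cv2.imread("pics/side0_raw.png")
f=lambda im,x,y,w,h,s:cv2.resize(im[y:y+h,x:x+w],None,fx=s,fy=s,interpolation=cv2.INTER_CUBIC)
t=f(a,310,150,160,75,5)          # bar top
l=f(a,165,205,100,60,4); q=f(b,215,95,100,60,4)
cv2.imwrite("pics/m1.png",np.vstack([t[:355],np.hstack([l,q])]))
print(onz("top",[[236,228],[195,245]],.034),onz("top",[[333,198],[403,172]],.11))
E
```

```text
[[0.52268674 0.19001985 0.034     ]
 [0.4848926  0.28332528 0.034     ]] [[ 0.57531236 -0.02462553  0.11      ]
 [ 0.63090152 -0.17891955  0.11      ]]
```

View pics/m1.png

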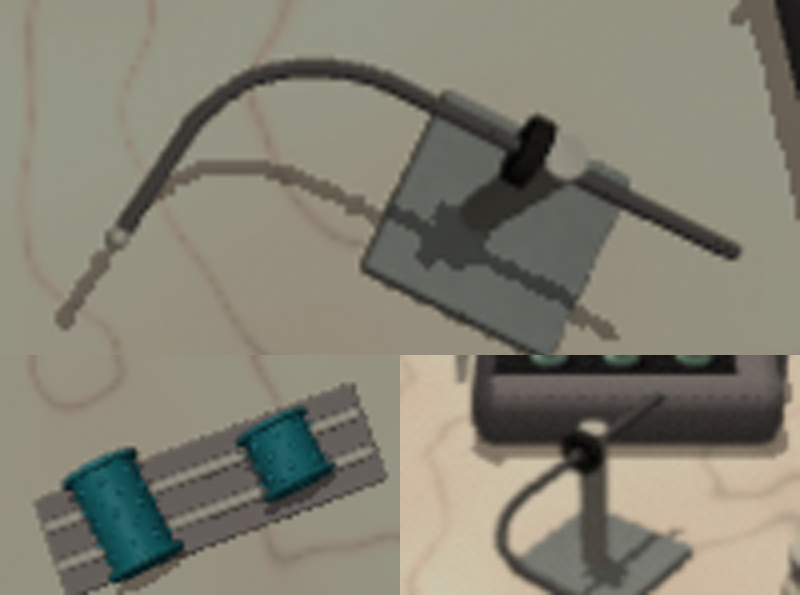

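The crop shows the roller axes lying across the rails, with rims at the upper and lower ends. The short roller (crop centre 285,452) is teal and about 40 mm long, so it is the one meant. The ball is at crop (117,237), the curve top at about (310,67) and the black stop at about (530,148). I'll now trace the rod and the roller at sub-pixel level.

```bash
cat > trace.py <<'E'
from h import *
from scipy.interpolate import splprep, splev
from scipy.ndimage import map_coordinates
def trace(raw="pics/top0_raw.png"):
    g=cv2.imread(raw).astype(float).mean(2)
    p=np.array([(123,228),(150,185),(190,120),(250,77),(310,67),(380,78),(440,103),(500,133)])/5+[310,150]-.4
    for it in range(3):
        tck,_=splprep(p.T,s=0 if it==0 else len(p)*.02); u=np.linspace(0,1,40)
        c=np.array(splev(u,tck)).T; d=np.array(splev(u,tck,der=1)).T; d/=np.linalg.norm(d,axis=1)[:,None]
        n=np.c_[-d[:,1],d[:,0]]; s=np.arange(-5,5.01,.1)
        q=c[:,None]+s[None,:,None]*n[:,None]
        v=map_coordinates(g,[q[...,1],q[...,0]],order=1)
        bg=np.minimum(np.median(v[:,:20],1),np.median(v[:,-20:],1))[:,None]
        w=np.clip(bg-8-v,0,None)*(abs(s)<3.5)
        p=c+((w*s).sum(1)/w.sum(1))[:,None]*n
    return p
if __name__=="__main__":
    p=trace(); W=onz("top",p+0.0,.11)[:,:2]
    np.save("rod.npy",W)
    t=np.gradient(W,axis=0); a=np.degrees(np.unwrap(np.arctan2(t[:,1],t[:,0]))); L=np.r_[0,np.cumsum(np.linalg.norm(np.diff(W,axis=0),axis=1))]
    for i in range(0,40,2): print(i,W[i].round(4),round(L[i]*1e3,1),a[i].round(1))
    im=cv2.imread("pics/top0_raw.png"); hsv=cv2.cvtColor(im,cv2.COLOR_BGR2HSV)
    m=((hsv[...,0]>82)&(hsv[...,0]<105)&(hsv[...,1]>110)).astype(np.uint8); m[:,:165]=0;m[:,270:]=0;m[:200]=0;m[270:]=0
    k,lab,st,ce=cv2.connectedComponentsWithStats(m)
    for j in range(1,k):
        if st[j,4]>60:
            pts=np.argwhere(lab==j)[:,::-1]; w=onz("top",pts,.036)[:,:2]
            print(st[j,4],ce[j],w.mean(0)); box=cv2.minAreaRect((w*1000).astype(np.float32)); print(box)
    # ball: bright in crop; tray edges
    s=monitor.get_state(); Rm=R.from_euler('xyz',s['tcp_rot']).as_matrix(); print(Rm.round(3))
    # tray corners by eye: crop (35,503),(352,383),(386,475),(65,590)
    c=np.array([(35,503-355),(352,383-355),(386,475-355)])/4+[165,205]; w=onz("top",c,.006); print(w); dd=w[1]-w[0]; print("tray yaw",np.degrees(np.arctan2(dd[1],dd[0])))
    print("ball",onz("top",np.array([[117,237]])/5+[309.6,149.6],.11), "stop", onz("top",np.array([[515,140],[530,148],[542,155]])/5+[309.6,149.6],.11))
    print("rodend",onz("top",np.array([[735,251]])/5+[309.6,149.6],.11))
E
python3 trace.py
```

```text
0 [ 0.5812 -0.0276] 0.0 -35.9
2 [ 0.5899 -0.0336] 10.5 -35.6
4 [ 0.5978 -0.0404] 21.0 -39.8
6 [ 0.6069 -0.0457] 31.6 -27.0
8 [ 0.6158 -0.0514] 42.2 -35.8
10 [ 0.6246 -0.0573] 52.8 -35.3
12 [ 0.6324 -0.0645] 63.4 -49.7
14 [ 0.6392 -0.0726] 74.0 -55.5
16 [ 0.6449 -0.0816] 84.7 -57.1
18 [ 0.6486 -0.0914] 95.3 -75.5
20 [ 0.6505 -0.1016] 105.6 -83.7
22 [ 0.6509 -0.1118] 115.9 -90.8
24 [ 0.6503 -0.122 ] 126.2 -95.6
26 [ 0.6487 -0.1323] 136.6 -103.6
28 [ 0.6453 -0.1421] 147.0 -113.5
30 [ 0.6409 -0.1514] 157.3 -118.1
32 [ 0.636  -0.1603] 167.5 -118.3
34 [ 0.6312 -0.1692] 177.6 -118.6
36 [ 0.6265 -0.1782] 187.7 -118.1
38 [ 0.6217 -0.1872] 198.0 -118.3
315 [235.73333333 229.24126984] [0.51961162 0.19042822]
((519.8179321289062, 190.63980102539062), (43.58799362182617, 40.665374755859375), 26.041318893432617)
509 [195.27701375 244.47544204] [0.4859748  0.28233673]
((486.4356994628906, 282.1758728027344), (68.43201446533203, 42.91975402832031), 27.39320945739746)
[[-0.     0.233  0.973]
 [-0.001  0.973 -0.233]
 [-1.    -0.001 -0.   ]]
[[0.49489651 0.33892427 0.006     ]
 [0.56401069 0.15232763 0.006     ]
 [0.50862133 0.13244788 0.006     ]]
tray yaw -69.67569809425008
ball [[ 0.57749431 -0.02470438  0.11      ]] stop [[ 0.61818186 -0.1990043   0.11      ]
 [ 0.61455042 -0.205288    0.11      ]
 [ 0.61138191 -0.21029121  0.11      ]]
rodend [[ 0.568088   -0.29072568  0.11      ]]
```

```bash
python3 -m jog '[[[0.066,0.04,-0.035,0,0.14],[0.066,0.08,-0.07,0,0.28],[0.066,0.12,-0.105,0,0.42],[0.066,0.16,-0.14,0,0.56],[0.066,0.2,-0.176,0,0.59],[0.066,0.24,-0.211,0,0.59],[0.066,0.28,-0.246,0,0.59],[0.066,0.32,-0.281,0,0.59]]]'; python3 -m jog '[[[0.066,0.036,-0.032,0,0],[0.066,0.072,-0.064,0,0],[0.066,0.072,-0.064,0,0],[0.066,0.072,-0.064,0,0]]]'; python3 - <<'E'
from h import *
s=monitor.get_state(); Rm=R.from_euler('xyz',s['tcp_rot']).as_matrix(); print(s['ee_pos'],np.degrees(np.arctan2(Rm[1,1],Rm[0,1])),s['joints'],s['force'])
E
```

```text
time_s: 0.9
ee_pos: [0.4141, 0.2826, 0.2491]
tcp_rot: [-2.081, 1.569, -1.726]
force: [0.8, 0.8, 0.3]
grip_width: 0.746
time_s: 1.3
ee_pos: [0.4864, 0.2179, 0.2485]
tcp_rot: [-2.801, 1.569, -2.448]
force: [-0.2, 0.1, 0.0]
grip_width: 0.752
[0.48637519 0.21792458 0.24851647] 110.23619716634053 [ 1.99397450e-01  3.52449707e-01  1.34532284e+00 -9.86277944e-04
  1.44563461e+00 -1.72446247e+00] [-0.17189881  0.10881565  0.01742141]
```

```bash
python3 -m jog '[[[0.066,0.034,-0.028,-0.04,0],[0.066,0.034,-0.028,-0.08,0],[0.066,0.034,-0.028,-0.12,0],[0.066,0.034,-0.028,-0.15,0],[0.066,0.034,-0.028,-0.15,0],[0.066,0.034,-0.028,-0.15,0]]]'; python3 - <<'E'
from h import *
snap("side","s1"); snap("top","t1")
f=lambda n,x,y,w,h,s:cv2.resize(cv2.imread(n)[y:y+h,x:x+w],None,fx=s,fy=s,interpolation=cv2.INTER_CUBIC)
cv2.imwrite("pics/m2.png",np.hstack([f("pics/s1_raw.png",225,195,100,130,4),f("pics/t1_raw.png",190,170,100,130,4)]))
E
```

```text
time_s: 1.9
ee_pos: [0.5201, 0.1909, 0.0994]
tcp_rot: [-2.762, 1.569, -2.407]
force: [-0.2, -0.6, -0.8]
grip_width: 0.746
```

View pics/m2.png

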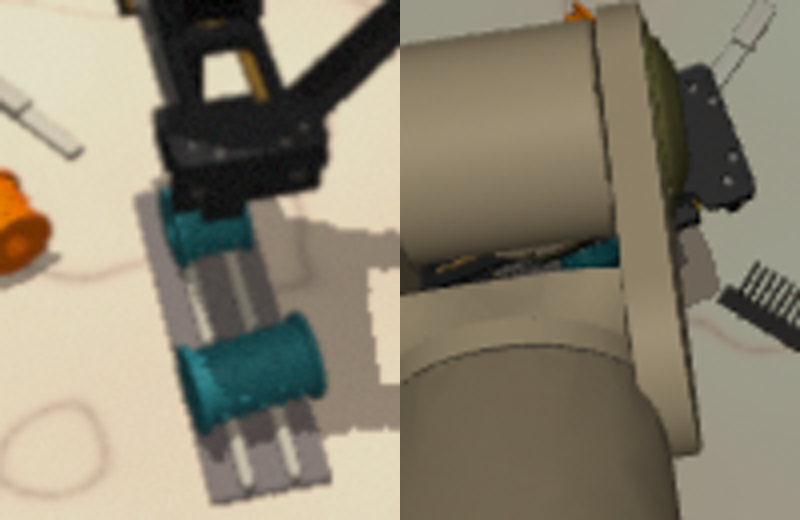

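The side view shows the fingers above the short roller: finger at (222,205), roller spanning x 170–250 in the crop. The arm hides the roller from the top camera. I'll use the side camera to check where the middle lies along the axis.

```bash
python3 - <<'E'
from h import *
im=cv2.imread("pics/side0_raw.png"); hsv=cv2.cvtColor(im,cv2.COLOR_BGR2HSV)
m=((hsv[...,0]>80)&(hsv[...,0]<107)&(hsv[...,1]>100)).astype(np.uint8); m[:200]=0;m[330:]=0
k,lab,st,ce=cv2.connectedComponentsWithStats(m)
def sil(n,c,ax):
    ax=np.array([np.cos(ax),np.sin(ax),0]); nn=np.cross([0,0,1],ax); t=np.linspace(0,2*np.pi,40)
    P=[]
    for s,rr in((-20,23),(-16,23),(-16,19),(16,19),(16,23),(20,23)):
        P+= [np.array(c)+ax*s/1e3+rr/1e3*(np.cos(a)*nn+np.sin(a)*np.array([0,0,1])) for a in t]
    q=proj(n,np.array(P)); h=cv2.convexHull(q.astype(np.float32))[:,0]
    return (h.max(0)+h.min(0))/2, cv2.moments(h)
for j in range(1,k):
    if st[j,4]>150:
        print(st[j],ce[j])
        if ce[j][1]<265:
            for ang in(20.3,26):
              M=sil("side",(.52,.19,.034),np.radians(ang))[1]; print("pred",M['m10']/M['m00'],M['m01']/M['m00'])
print("dx,dy 10mm",proj("side",[[.52,.19,.034],[.53,.19,.034],[.52,.2,.034]]))
M=sil("top",(.52,.19,.034),np.radians(20.3))[1]; print("top pred",M['m10']/M['m00'],M['m01']/M['m00'],"seen 235.7 229.2"); print(proj("top",[[.52,.19,.034],[.53,.19,.034],[.52,.2,.034]]))
E
```

```text
[266 239  22  22 340] [276.15882353 249.60588235]
pred 274.4449168434795 249.99126306488978
pred 274.43073248924554 249.9801424408918
[270 274  36  29 645] [287.39689922 287.77209302]
dx,dy 10mm [[274.259059   249.98771877]
 [269.69006149 249.49979915]
 [273.67740741 253.60522084]]
top pred 235.91824072509118 229.021436860652 seen 235.7 229.2
[[236.00524358 229.16085278]
 [236.01788001 224.84525601]
 [231.6489275  229.21885731]]
```

```bash
python3 -m jog '[[[0.066,-0.0015,0,-0.03,0],[0.066,-0.0015,0,-0.055,0],[0.066,-0.0015,0,-0.071,0],[0.066,-0.0015,0,-0.071,0],[0.05,-0.0015,0,-0.071,0],[0.03,-0.0015,0,-0.071,0],[0.03,-0.0015,0,-0.071,0],[0.03,-0.0015,0,-0.071,0]]]'; python3 -m jog '[[[0.03,0,0,0,0],[0.03,0,0,0,0],[0.03,0,0,0,0]]]'
```

```text
time_s: 2.8
ee_pos: [0.5197, 0.1907, 0.0303]
tcp_rot: [-0.571, 1.568, -0.217]
force: [0.3, 0.4, 0.6]
grip_width: 0.42
time_s: 3.1
ee_pos: [0.5197, 0.1907, 0.0303]
tcp_rot: [-0.558, 1.568, -0.204]
force: [0.6, 0.4, 0.3]
grip_width: 0.418
```

```bash
python3 -m jog '[[[0.03,0,0,0.025,0],[0.03,0,0,0.06,0],[0.03,0.002,-0.03,0.076,-0.12],[0.03,0.006,-0.065,0.076,-0.25],[0.03,0.01,-0.1,0.076,-0.38],[0.03,0.014,-0.135,0.076,-0.51],[0.03,0.018,-0.165,0.076,-0.64],[0.03,0.021,-0.189,0.076,-0.77]]]'; python3 -m jog '[[[0.03,0,0,0,-0.1],[0.03,0,0,0,-0.15],[0.03,0,0,0,-0.15]]]'; python3 - <<'E'
from h import *
snap("side","s2"); snap("top","t2")
f=lambda n,x,y,w,h,s:cv2.resize(cv2.imread(n)[y:y+h,x:x+w],None,fx=s,fy=s,interpolation=cv2.INTER_CUBIC)
cv2.imwrite("pics/m3.png",np.hstack([f("pics/s2_raw.png",220,110,100,150,4),f("pics/t2_raw.png",270,130,100,150,4)]))
s=monitor.get_state(); Rm=R.from_euler('xyz',s['tcp_rot']).as_matrix(); print(s['ee_pos'],np.degrees(np.arctan2(Rm[1,1],Rm[0,1])),s['joints'],s['force'])
E
```

```text
time_s: 3.9
ee_pos: [0.5408, -0.0, 0.1063]
tcp_rot: [-0.611, 1.568, -1.033]
force: [0.4, 0.2, -0.5]
grip_width: 0.417
time_s: 4.2
ee_pos: [0.5407, -0.0002, 0.1062]
tcp_rot: [-0.709, 1.568, -1.282]
force: [0.7, -0.4, -0.4]
grip_width: 0.415
[5.40690837e-01 9.07535757e-05 1.06202336e-01] 57.31536661079453 [-0.21772917  0.51270466  1.53624327 -0.00290049  1.09107149 -1.21673659] [-0.44466082 -0.42560248 -0.44547262]
```

View pics/m3.png

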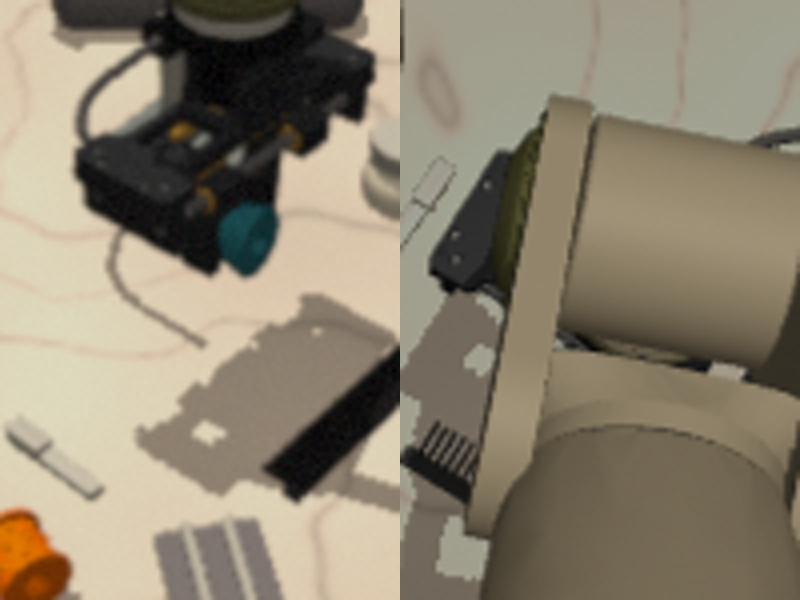

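The roller is held with its near end face visible at crop (255,240). The rod tip is hidden behind the finger, and the arm blocks the top view. I'll cross-check the ball position between the two original pictures.

```bash
python3 - <<'E'
from h import *
W=np.load("rod.npy"); P=np.c_[np.r_[[[.5775,-.0247]],W],np.full(41,.11)]
q=proj("side",P); print(q[::5].round(1))
x0,y0=235,95; im=cv2.imread("pics/side0_raw.png")[y0:y0+70,x0:x0+60]; a=cv2.resize(im,None,fx=6,fy=6,interpolation=cv2.INTER_CUBIC); b=a.copy()
for p in q: cv2.circle(b,tuple(int(v) for v in (p-[x0,y0]+.5)*6),1,(0,0,255),-1)
cv2.imwrite("pics/m4.png",np.hstack([a,b]))
E
```

```text
[[262.3 159.3]
 [255.1 154.7]
 [247.2 150.6]
 [241.1 145.8]
 [238.8 140.1]
 [240.5 134.5]
 [244.8 129.5]
 [250.7 125.4]
 [256.4 121.3]]
```

View pics/m4.png

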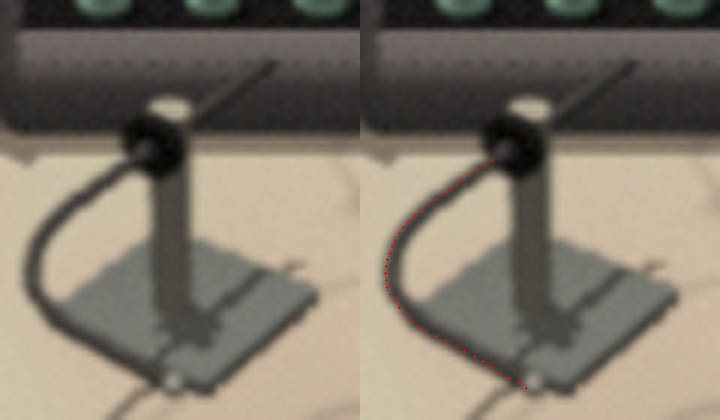

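```bash
python3 - <<'E'
from h import *
j=np.array([np.cos(np.radians(110.2)),np.sin(np.radians(110.2)),0]); a=np.array([j[1],-j[0],0]); T=np.array([.5201,.1909,.0884])
for d in(.033,.0505): print(d,proj("side",[T+j*d-a*.009,T+j*d,T+j*d+a*.009]).round(1).tolist())
im=cv2.imread("pics/s1_raw.png").astype(int).max(2)
for y in(240,243,245,247,248,249,250): print(y,im[y,268:294])
E
```

```text
0.033 [[282.6, 245.2], [278.2, 246.0], [273.8, 246.7]]
0.0505 [[284.7, 251.9], [280.3, 252.7], [275.8, 253.5]]
240 [33 26 24 24 25 25 23 19 20 23 16 21 23 23 20 16 23 22 22 18 24 18 22 21
 20 21]
243 [27 23 21 22 27 40 42 36 23 24 28 23 21 21 23 22 24 22 21 18 19 15 25 27
 30 36]
245 [ 26  21  18  25  22  19  26  28  18  22  24  19  17  23  24  21  24  24
  50  85 111 117 119 126 127 136]
247 [ 32  26  30  27  29  37  46  32  21  16  21  17  20  19  19  23  18  32
  69 110 140 145 146 146 145 145]
248 [ 48  54  61  63  70  71  67  39  21  18  19  21  21  19  21  23  24  34
  75  99 129 146 146 146 148 145]
249 [ 62  94  91  82  82  81  71  45  24  22  25  24  28  35  39  40  47  53
  68  85 126 143 144 145 144 146]
250 [ 64  96  94  85  85  78  69  56  47  43  51  61  64  66  64  67  69  64
  68  78 123 144 146 142 145 144]
```

Side pixels for the finger, roller and ball all show the same bias of about 1.5 px, so the top-camera positions agree with the robot. I'll align and enter slowly.

```bash
python3 -m jog '[[[0.03,0,0.001,0,-0.04],[0.03,0.005,-0.0025,0,-0.04],[0.03,0.01,-0.006,0,-0.04],[0.03,0.0131,-0.0082,0,-0.04],[0.03,0.0148,-0.0093,0,-0.04],[0.03,0.0164,-0.0104,0,-0.04],[0.03,0.018,-0.0116,0,-0.04],[0.03,0.018,-0.0116,0,-0.04]]]'; python3 -m jog '[[[0.03,0.0012,-0.0009,0,0],[0.03,0.0025,-0.0017,0,0],[0.03,0.0037,-0.0026,0,0]]]'; python3 -m jog '[[[0.03,0.0012,-0.0009,0,0],[0.03,0.0025,-0.0017,0,0],[0.03,0.0037,-0.0026,0,0]]]'
```

```text
time_s: 5.1
ee_pos: [0.5588, -0.0116, 0.1062]
tcp_rot: [-0.663, 1.568, -1.273]
force: [-0.8, -0.9, -0.3]
grip_width: 0.416
time_s: 5.4
ee_pos: [0.5619, -0.0141, 0.1059]
tcp_rot: [-1.335, 1.568, -1.945]
force: [-3.1, -0.7, -0.8]
grip_width: 0.422
time_s: 5.7
ee_pos: [0.5657, -0.017, 0.1059]
tcp_rot: [-1.368, 1.568, -1.979]
force: [-1.9, -1.0, -0.7]
grip_width: 0.417
```

```bash
cat >> h.py <<'E'
def teal(f,y1=230,y0=90):
    hsv=cv2.cvtColor(cv2.imread(f),cv2.COLOR_BGR2HSV)
    m=((hsv[...,0]>80)&(hsv[...,0]<107)&(hsv[...,1]>100)).astype(np.uint8); m[:y0]=0;m[y1:]=0;m[:,:220]=0;m[:,340:]=0
    k,l,st,ce=cv2.connectedComponentsWithStats(m); j=1+np.argmax(st[1:,4]); return st[j],ce[j]
E
python3 - <<'E'
from h import *
snap("side","s3",(220,110,100,80),6)
print(teal("pics/s2_raw.png",180),teal("pics/s3_raw.png",180)); print(proj("side",[[.5407,0,.11],[.5657,-.017,.11]]))
E
```

```text
(array([273, 159,  16,  19, 201], dtype=int32), array([280.85074627, 167.90547264])) (array([264, 155,  15,  18, 206], dtype=int32), array([271.00485437, 162.52912621]))
[[276.02546873 166.97425214]
 [266.64373782 161.6782856 ]]
```

View pics/s3.png

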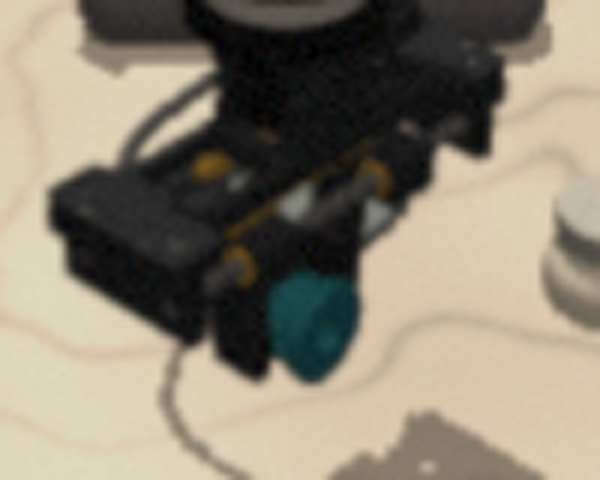

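The roller has moved with the tool, within 1 mm of prediction, so there is no slip and the ball has entered the hole. Continuing.

```bash
python3 -m jog '[[[0.03,0.0016,-0.0011,0,0],[0.03,0.0033,-0.0023,0,0],[0.03,0.0049,-0.0034,0,0],[0.03,0.0049,-0.0034,0,0]]]'; python3 -m jog '[[[0.03,0.0016,-0.0011,0,0],[0.03,0.0033,-0.0023,0,0],[0.03,0.0066,-0.0046,0,0],[0.03,0.0066,-0.0046,0,0],[0.03,0.0066,-0.0046,0,0]]]';python3 -m jog '[[[0.03,0.0016,-0.0011,0,0],[0.03,0.0033,-0.0023,0,0],[0.03,0.0066,-0.0046,0,0],[0.03,0.0066,-0.0046,0,0],[0.03,0.0066,-0.0046,0,0]]]'
```

```text
time_s: 6.15
ee_pos: [0.5714, -0.0207, 0.1061]
tcp_rot: [-0.803, 1.568, -1.413]
force: [-0.5, -0.9, -1.1]
grip_width: 0.42
time_s: 6.65
ee_pos: [0.5782, -0.0254, 0.106]
tcp_rot: [-0.741, 1.568, -1.352]
force: [0.4, -0.7, -0.9]
grip_width: 0.42
time_s: 7.15
ee_pos: [0.5848, -0.03, 0.106]
tcp_rot: [-0.735, 1.568, -1.346]
force: [-1.4, -0.2, -0.8]
grip_width: 0.416
```

```bash
cat > path.py <<'E'
from h import *
from scipy.optimize import least_squares
W=np.load("rod.npy")[:,:2]
S=np.arange(-30,260,.5)
def rod(p):  # x0,y0,th0, 4 knot curvatures over bend; 105 mm after 60
    x,y,th=p[:3]; k=np.interp(S,[60,77,95,112.5,130,147.5,165],p[3:10],left=0,right=0)
    a=th+np.cumsum(k)*.5/1e3
    dx,dy=np.cos(a)*.5,np.sin(a)*.5; X=np.cumsum(dx)-dx[0]; Y=np.cumsum(dy)
    i=np.argmin(abs(S)); return np.c_[X-X[i],Y-Y[i]]/1e3+[x,y],a
def res(p):
    c,_=rod(p); d=np.linalg.norm(W[:,None]-c[None],axis=2); 
    r_=[]
    for w in W:
        i=np.argmin(((c-w)**2).sum(1)); t=c[min(i+1,len(c)-1)]-c[i-1]; t/=np.linalg.norm(t); e=w-c[i]; r_.append((t[0]*e[1]-t[1]*e[0])*1e3)
    b=c[np.argmin(abs(S))]; r_+=list((b-[.5775,-.0248])*1e3); r_+=list((np.array(p[3:10])+13)/15)
    return np.array(r_)
so=least_squares(res,[.5775,-.0248,np.radians(-35)]+[-13]*7,x_scale=[.01,.01,.1]+[5]*7,diff_step=1e-4)
c,a=rod(so.x)
print(so.x.round(4),"rms mm",np.sqrt((so.fun[:40]**2).mean()),np.degrees(a[[0,-1]]))
for s in list(range(8,64,8))+list(range(64,222,4)):
    i=int((s+30)/.5); n=40; A,B=c[i-n],c[i+n]; m=(c[i]+(A+B)/2)/2; th=np.degrees(np.arctan2(*(B-A)[::-1])); print(s,m.round(4),th.round(1))
np.savez("fit.npz",c=c,a=a)
E
python3 path.py
```

```text
[  0.5772  -0.0249  -0.6082 -23.0309 -13.1292 -17.8516 -13.1668 -11.1526
 -13.1715  -6.4856] rms mm 0.32429901349676477 [ -34.84830329 -118.64955229]
8 [ 0.5837 -0.0295] -34.8
16 [ 0.5903 -0.0341] -34.8
24 [ 0.5968 -0.0387] -34.8
32 [ 0.6034 -0.0432] -34.8
40 [ 0.61   -0.0478] -34.9
48 [ 0.6164 -0.0525] -36.0
56 [ 0.6227 -0.0575] -38.8
64 [ 0.6286 -0.0626] -43.0
68 [ 0.6314 -0.0654] -45.6
72 [ 0.634  -0.0684] -48.5
76 [ 0.6365 -0.0714] -51.9
80 [ 0.6388 -0.0746] -55.6
84 [ 0.6409 -0.0778] -59.4
88 [ 0.6428 -0.0813] -63.0
92 [ 0.6445 -0.0848] -66.6
96 [ 0.6459 -0.0884] -70.1
100 [ 0.6471 -0.0921] -73.5
104 [ 0.6481 -0.0959] -77.0
108 [ 0.6489 -0.0997] -80.3
112 [ 0.6495 -0.1036] -83.6
116 [ 0.6498 -0.1075] -86.7
120 [ 0.65   -0.1115] -89.7
124 [ 0.6499 -0.1154] -92.6
128 [ 0.6496 -0.1193] -95.4
132 [ 0.6491 -0.1232] -98.3
136 [ 0.6485 -0.1271] -101.0
140 [ 0.6477 -0.131 ] -103.7
144 [ 0.6467 -0.1348] -106.3
148 [ 0.6455 -0.1386] -108.8
152 [ 0.6442 -0.1423] -110.9
156 [ 0.6427 -0.146 ] -112.9
160 [ 0.6412 -0.1497] -114.5
164 [ 0.6395 -0.1533] -115.9
168 [ 0.6378 -0.1569] -116.9
172 [ 0.636  -0.1604] -117.7
176 [ 0.6341 -0.164 ] -118.2
180 [ 0.6323 -0.1675] -118.5
184 [ 0.6304 -0.171 ] -118.6
188 [ 0.6284 -0.1745] -118.6
192 [ 0.6265 -0.1781] -118.6
196 [ 0.6246 -0.1816] -118.6
200 [ 0.6227 -0.1851] -118.6
204 [ 0.6208 -0.1886] -118.6
208 [ 0.6189 -0.1921] -118.6
212 [ 0.6169 -0.1956] -118.6
216 [ 0.615  -0.1991] -118.6
220 [ 0.6131 -0.2026] -118.6
```

```bash
cat > st.py <<'E'
from h import *
import sys
c=np.load("fit.npz")["c"]; s=monitor.get_state(); Rm=R.from_euler('xyz',s['tcp_rot']).as_matrix()
F=np.mean([monitor.get_state()['force'] for _ in range(3)],0)
ax=np.arctan2(Rm[1,1],Rm[0,1])-np.pi/2; t=np.array([np.cos(ax),np.sin(ax)]); n=np.array([-t[1],t[0]]); p=s['ee_pos'][:2]
def way(S_):
    i=int(round((S_+30)/.5)); A,B=c[i-40],c[i+40]; return (c[i]+(A+B)/2)/2, np.arctan2(*(B-A)[::-1])
ss=np.arange(0,225,.5); s0=ss[np.argmin([np.linalg.norm(way(q)[0]-p) for q in ss])]
m,th=way(s0); print("t",s['time_s'],"s",s0,"lat err mm",((p-m)@n*1e3).round(2),"ang",np.degrees(ax).round(1),"ang err",np.degrees(ax-th).round(1),"z",s['ee_pos'][2].round(4),"F along,left,up",(F[:2]@t).round(2),(F[:2]@n).round(2),F[2].round(2),"Mz",s['wrist_torque'].round(2))
for q in np.arange(2,22,2) if len(sys.argv)<2 else map(float,sys.argv[1:]):
    m,th=way(s0+q); print(q,(m-p).round(4),round(th-ax,3))
E
python3 -m jog '[[[0.03,0.002,-0.0014,0,0],[0.03,0.0045,-0.0031,0,0],[0.03,0.007,-0.0049,0,0],[0.03,0.0094,-0.0066,0,0],[0.03,0.0119,-0.0083,0,0],[0.03,0.0119,-0.0083,0,0]]]' ; python3 -m jog '[[[0.03,0.002,-0.0014,0,0],[0.03,0.0045,-0.0031,0,0],[0.03,0.007,-0.0049,0,0],[0.03,0.0094,-0.0066,0,0],[0.03,0.0119,-0.0083,0,0],[0.03,0.0119,-0.0083,0,0]]]' ; python3 st.py
```

```text
time_s: 7.75
ee_pos: [0.5971, -0.0386, 0.1059]
tcp_rot: [-0.691, 1.568, -1.302]
force: [0.1, 0.3, -1.6]
grip_width: 0.417
time_s: 8.35
ee_pos: [0.6092, -0.0471, 0.1059]
tcp_rot: [-0.65, 1.567, -1.261]
force: [0.5, -0.4, -1.5]
grip_width: 0.416
t 8.35 s 39.0 lat err mm 0.12 ang -35.0 ang err -0.2 z 0.1059 F along,left,up 0.59 -0.04 -1.52 Mz [-0.03 -0.02 -0.04]
2 [ 0.0016 -0.0012] 0.002
4 [ 0.0032 -0.0024] -0.001
6 [ 0.0048 -0.0036] -0.006
8 [ 0.0064 -0.0048] -0.013
10 [ 0.008 -0.006] -0.022
12 [ 0.0095 -0.0072] -0.033
14 [ 0.0111 -0.0085] -0.045
16 [ 0.0127 -0.0097] -0.059
18 [ 0.0142 -0.011 ] -0.075
20 [ 0.0157 -0.0122] -0.091
```

```bash
python3 -m jog '[[[0.03,0.0016,-0.0012,-0.0005,0],[0.03,0.0032,-0.0024,-0.0007,0],[0.03,0.0048,-0.0036,-0.0007,-0.006],[0.03,0.0064,-0.0048,-0.0007,-0.013],[0.03,0.008,-0.006,-0.0007,-0.022],[0.03,0.0095,-0.0072,-0.0007,-0.033],[0.03,0.0095,-0.0072,-0.0007,-0.033]]]'; python3 st.py 2 4 6 8 10 12 14
```

```text
time_s: 9.05
ee_pos: [0.6189, -0.0545, 0.1052]
tcp_rot: [-0.633, 1.567, -1.278]
force: [0.5, 0.6, -1.1]
grip_width: 0.418
t 9.05 s 51.0 lat err mm -0.06 ang -36.9 ang err -0.0 z 0.1052 F along,left,up 0.03 0.83 -1.05 Mz [-0.02  0.06  0.  ]
2.0 [ 0.0014 -0.0011] -0.012
4.0 [ 0.003  -0.0023] -0.026
6.0 [ 0.0045 -0.0036] -0.041
8.0 [ 0.006  -0.0048] -0.058
10.0 [ 0.0075 -0.0061] -0.076
12.0 [ 0.009  -0.0074] -0.095
14.0 [ 0.0104 -0.0088] -0.116
```

```bash
python3 -m jog '[[[0.03,0.0014,-0.0011,0,-0.012],[0.03,0.003,-0.0023,0,-0.026],[0.03,0.0045,-0.0036,0,-0.041],[0.03,0.006,-0.0048,0,-0.058],[0.03,0.0075,-0.0061,0,-0.076],[0.03,0.009,-0.0074,0,-0.095],[0.03,0.009,-0.0074,0,-0.095]]]'; python3 st.py 2 4 6 8 10
```

```text
time_s: 9.75
ee_pos: [0.6279, -0.0623, 0.1051]
tcp_rot: [-0.709, 1.567, -1.45]
force: [-1.2, -1.7, -0.2]
grip_width: 0.42
t 9.75 s 63.0 lat err mm -0.21 ang -42.4 ang err -0.1 z 0.1051 F along,left,up 0.29 -2.09 -0.21 Mz [-0.3   0.31  0.04]
2.0 [ 0.0014 -0.0011] -0.02
4.0 [ 0.0028 -0.0025] -0.042
6.0 [ 0.0041 -0.0039] -0.067
8.0 [ 0.0054 -0.0054] -0.092
10.0 [ 0.0067 -0.0069] -0.12
```

```bash
python3 -m jog '[[[0.03,0.0011,-0.0014,0,-0.02],[0.03,0.0025,-0.0028,0,-0.042],[0.03,0.0038,-0.0042,0,-0.067],[0.03,0.005,-0.0057,0,-0.092],[0.03,0.005,-0.0057,0,-0.092]]]'; python3 st.py 2 4 6 8 10
```

```text
time_s: 10.25
ee_pos: [0.6332, -0.0683, 0.1051]
tcp_rot: [-0.622, 1.567, -1.456]
force: [-0.9, -2.1, 0.2]
grip_width: 0.411
t 10.25 s 71.5 lat err mm -0.57 ang -47.8 ang err 0.3 z 0.1051 F along,left,up 0.95 -2.05 0.16 Mz [-0.21  0.11  0.  ]
2.0 [ 0.0018 -0.0012] -0.034
4.0 [ 0.003  -0.0028] -0.063
6.0 [ 0.0042 -0.0043] -0.095
8.0 [ 0.0053 -0.0059] -0.128
10.0 [ 0.0064 -0.0075] -0.161
```

```bash
python3 -m jog '[[[0.03,0.0010,-0.0018,0,-0.034],[0.03,0.0023,-0.0034,0,-0.065],[0.03,0.0034,-0.0049,0,-0.098],[0.03,0.0045,-0.0064,0,-0.132],[0.03,0.0045,-0.0064,0,-0.132]]]'; python3 st.py 2 4 6 8 10
```

```text
time_s: 10.75
ee_pos: [0.6379, -0.0749, 0.1051]
tcp_rot: [-0.504, 1.567, -1.471]
force: [-0.5, -0.1, -0.4]
grip_width: 0.421
t 10.75 s 79.5 lat err mm -0.85 ang -55.4 ang err -0.3 z 0.1051 F along,left,up -0.23 -0.47 -0.4 Mz [-0.1   0.05 -0.01]
2.0 [ 0.0017 -0.0009] -0.028
4.0 [ 0.0027 -0.0026] -0.061
6.0 [ 0.0037 -0.0042] -0.093
8.0 [ 0.0046 -0.006 ] -0.125
10.0 [ 0.0055 -0.0077] -0.156
```

```bash
python3 -m jog '[[[0.03,0.0010,-0.0014,0,-0.028],[0.03,0.0020,-0.0030,0,-0.061],[0.03,0.0030,-0.0046,0,-0.093],[0.03,0.0039,-0.0064,0,-0.125],[0.03,0.0048,-0.0081,0,-0.156],[0.03,0.0048,-0.0081,0,-0.156]]]'; python3 st.py 2 4 6 8 10 12
```

```text
time_s: 11.35
ee_pos: [0.6429, -0.0832, 0.1051]
tcp_rot: [-0.469, 1.567, -1.594]
force: [0.4, -0.4, -0.8]
grip_width: 0.421
t 11.35 s 90.0 lat err mm -0.8 ang -64.4 ang err 0.4 z 0.1051 F along,left,up 0.54 0.18 -0.77 Mz [-0.04  0.05 -0.01]
2.0 [ 0.0016 -0.0016] -0.037
4.0 [ 0.0023 -0.0034] -0.068
6.0 [ 0.003  -0.0052] -0.099
8.0 [ 0.0037 -0.007 ] -0.129
10.0 [ 0.0043 -0.0089] -0.159
12.0 [ 0.0048 -0.0108] -0.19
```

```bash
python3 -m jog '[[[0.03,0.0009,-0.0018,0,-0.037],[0.03,0.0016,-0.0036,0,-0.068],[0.03,0.0023,-0.0054,0,-0.099],[0.03,0.003,-0.0072,0,-0.129],[0.03,0.0036,-0.0091,0,-0.159],[0.03,0.0036,-0.0091,0,-0.159]]]'; python3 st.py 2 4 6 8 10 12
```

```text
time_s: 11.95
ee_pos: [0.6465, -0.0926, 0.1051]
tcp_rot: [-0.452, 1.566, -1.737]
force: [-0.8, 0.7, 0.1]
grip_width: 0.418
t 11.95 s 100.5 lat err mm -0.72 ang -73.6 ang err 0.4 z 0.1051 F along,left,up -0.95 -0.59 0.15 Mz [-0.02  0.08 -0.01]
2.0 [ 0.0013 -0.0018] -0.037
4.0 [ 0.0017 -0.0037] -0.066
6.0 [ 0.0021 -0.0057] -0.096
8.0 [ 0.0025 -0.0076] -0.125
10.0 [ 0.0028 -0.0095] -0.153
12.0 [ 0.003  -0.0115] -0.181
```

```bash
python3 -m jog '[[[0.03,0.0006,-0.0019,0,-0.037],[0.03,0.001,-0.0038,0,-0.066],[0.03,0.0014,-0.0058,0,-0.096],[0.03,0.0018,-0.0077,0,-0.125],[0.03,0.0021,-0.0096,0,-0.153],[0.03,0.0023,-0.0116,0,-0.181],[0.03,0.0023,-0.0116,0,-0.181]]]'; python3 st.py 2 4 6 8 10 12
```

```text
time_s: 12.65
ee_pos: [0.6488, -0.1045, 0.1051]
tcp_rot: [-0.44, 1.566, -1.907]
force: [0.1, -0.4, -0.9]
grip_width: 0.418
t 12.65 s 113.0 lat err mm -0.72 ang -84.0 ang err 0.3 z 0.1051 F along,left,up 0.42 0.08 -0.87 Mz [-0.1   0.12 -0.03]
2.0 [ 0.0009 -0.0021] -0.033
4.0 [ 0.001 -0.004] -0.06
6.0 [ 0.0011 -0.006 ] -0.086
8.0 [ 0.0011 -0.008 ] -0.112
10.0 [ 0.0011 -0.0099] -0.137
12.0 [ 0.001  -0.0119] -0.162
```

```bash
python3 -m jog '[[[0.03,0.0002,-0.0021,0,-0.033],[0.03,0.0003,-0.004,0,-0.06],[0.03,0.0004,-0.006,0,-0.086],[0.03,0.0004,-0.008,0,-0.112],[0.03,0.0004,-0.0099,0,-0.137],[0.03,0.0003,-0.0119,0,-0.162],[0.03,0.0003,-0.0119,0,-0.162]]]'; python3 st.py 2 4 6 8 10 12
```

```text
time_s: 13.35
ee_pos: [0.6491, -0.1167, 0.1051]
tcp_rot: [-0.417, 1.566, -2.047]
force: [-0.3, 0.3, -0.2]
grip_width: 0.424
t 13.35 s 125.5 lat err mm -0.67 ang -93.4 ang err 0.3 z 0.1051 F along,left,up -0.25 -0.28 -0.21 Mz [-0.12  0.1  -0.02]
2.0 [ 0.0005 -0.0021] -0.03
4.0 [ 0.0003 -0.0041] -0.054
6.0 [ 0.0001 -0.0061] -0.079
8.0 [-0.0002 -0.008 ] -0.103
10.0 [-0.0006 -0.0099] -0.127
12.0 [-0.0009 -0.0119] -0.151
```

```bash
python3 -m jog '[[[0.03,-0.0002,-0.0021,0,-0.03],[0.03,-0.0004,-0.004,0,-0.054],[0.03,-0.0005,-0.006,0,-0.079],[0.03,-0.0008,-0.0079,0,-0.103],[0.03,-0.0012,-0.0098,0,-0.127],[0.03,-0.0015,-0.0118,0,-0.151],[0.03,-0.0015,-0.0118,0,-0.151]]]'; python3 st.py 2 4 6 8 10 12 14
```

```text
time_s: 14.05
ee_pos: [0.6476, -0.1288, 0.1051]
tcp_rot: [-0.443, 1.566, -2.226]
force: [0.0, -0.1, -0.4]
grip_width: 0.417
t 14.05 s 138.0 lat err mm -0.58 ang -102.1 ang err 0.2 z 0.1051 F along,left,up 0.11 0.06 -0.41 Mz [-0.08  0.12  0.04]
2.0 [ 0.0001 -0.0022] -0.028
4.0 [-0.0004 -0.0041] -0.051
6.0 [-0.0009 -0.006 ] -0.073
8.0 [-0.0015 -0.0079] -0.095
10.0 [-0.0021 -0.0098] -0.116
12.0 [-0.0027 -0.0116] -0.135
14.0 [-0.0034 -0.0135] -0.154
```

```bash
python3 -m jog '[[[0.03,-0.0004,-0.0021,0,-0.028],[0.03,-0.0009,-0.004,0,-0.051],[0.03,-0.0014,-0.0059,0,-0.073],[0.03,-0.0020,-0.0078,0,-0.095],[0.03,-0.0025,-0.0097,0,-0.116],[0.03,-0.0031,-0.0115,0,-0.135],[0.03,-0.0038,-0.0134,0,-0.154],[0.03,-0.0038,-0.0134,0,-0.154]]]'; python3 st.py 2 4 6 8 10 12 14
```

```text
time_s: 14.85
ee_pos: [0.6437, -0.1425, 0.1051]
tcp_rot: [-0.421, 1.566, -2.358]
force: [-0.4, -0.4, -1.0]
grip_width: 0.417
t 14.85 s 152.5 lat err mm -0.38 ang -111.0 ang err 0.2 z 0.1051 F along,left,up 0.48 -0.22 -1.02 Mz [-0.14  0.11  0.1 ]
2.0 [-0.0004 -0.0022] -0.02
4.0 [-0.0012 -0.004 ] -0.036
6.0 [-0.0019 -0.0058] -0.051
8.0 [-0.0027 -0.0077] -0.064
10.0 [-0.0036 -0.0095] -0.077
12.0 [-0.0044 -0.0113] -0.087
14.0 [-0.0053 -0.0131] -0.097
```

```bash
python3 -m jog '[[[0.03,-0.0008,-0.0021,0,-0.02],[0.03,-0.0016,-0.0039,0,-0.036],[0.03,-0.0022,-0.0057,0,-0.051],[0.03,-0.0030,-0.0076,0,-0.064],[0.03,-0.0039,-0.0094,0,-0.077],[0.03,-0.0047,-0.0112,0,-0.087],[0.03,-0.0055,-0.013,0,-0.097],[0.03,-0.0055,-0.013,0,-0.097]]]'; python3 st.py 2 4 6 8 10 12 14
```

```text
time_s: 15.65
ee_pos: [0.6381, -0.1557, 0.1051]
tcp_rot: [-0.414, 1.566, -2.449]
force: [0.5, -0.8, -1.3]
grip_width: 0.42
t 15.65 s 167.0 lat err mm -0.19 ang -116.6 ang err 0.1 z 0.1051 F along,left,up 0.47 0.77 -1.34 Mz [-0.05  0.01 -0.01]
2.0 [-0.0008 -0.002 ] -0.01
4.0 [-0.0017 -0.0038] -0.016
6.0 [-0.0026 -0.0056] -0.022
8.0 [-0.0035 -0.0074] -0.027
10.0 [-0.0044 -0.0091] -0.03
12.0 [-0.0054 -0.0109] -0.033
14.0 [-0.0063 -0.0127] -0.034
```

```bash
python3 -m jog '[[[0.03,-0.0008,-0.002,0,-0.01],[0.03,-0.0017,-0.0038,0,-0.016],[0.03,-0.0026,-0.0056,0,-0.022],[0.03,-0.0035,-0.0074,0,-0.027],[0.03,-0.0044,-0.0091,0,-0.03],[0.03,-0.0054,-0.0109,0,-0.033],[0.03,-0.0063,-0.0127,0,-0.034],[0.03,-0.0063,-0.0127,0,-0.034]]]'; python3 st.py 2 4 6 8 10; python3 - <<'E'
from h import *
# stop disc: fit black disc in raw top image (dark pixels)
g=cv2.imread("pics/top0_raw.png").max(2); ys,xs=np.where(g[170:190,408:422]<45); print(len(xs),xs.mean()+408,ys.mean()+170)
fit=np.load("fit.npz"); c=fit["c"]; S=np.arange(-30,260,.5)
t=c[-1]-c[-2]; t/=np.linalg.norm(t); n=np.array([-t[1],t[0]])
for s in(214,218,222,226):
    b=c[int((s+30)/.5)]; P=[]
    for d in(0,.010):
        for a in np.linspace(0,6.28,30): P.append([*(b+t*d+n*.016*np.cos(a)),.11+.016*np.sin(a)])
    h=cv2.convexHull(proj("top",P).astype(np.float32)); M=cv2.moments(h); print(s,M['m10']/M['m00'],M['m01']/M['m00'],M['m00'])
E
```

```text
time_s: 16.45
ee_pos: [0.6317, -0.1687, 0.1051]
tcp_rot: [-0.43, 1.566, -2.499]
force: [-0.0, -0.0, 0.3]
grip_width: 0.421
t 16.45 s 181.5 lat err mm 0.04 ang -118.6 ang err 0.0 z 0.1051 F along,left,up 0.04 -0.02 0.31 Mz [-0.12  0.13  0.04]
2.0 [-0.0011 -0.0019] -0.001
4.0 [-0.002  -0.0037] -0.001
6.0 [-0.003  -0.0054] -0.001
8.0 [-0.004  -0.0072] -0.001
10.0 [-0.0049 -0.0089] -0.001
98 414.88775510204084 180.78571428571428
214 414.079182491986 179.65007708126535 104.31703728972934
218 415.7535182234596 180.49544757305168 105.19762959284708
222 417.4288058699353 181.341299457163 106.07950910669751
226 419.1050465286842 182.18764304341377 106.96294376114383
```

```bash
python3 -m jog '[[[0.03,-0.0010,-0.0018,0,0],[0.03,-0.0020,-0.0036,0,0],[0.03,-0.0029,-0.0053,0,0],[0.03,-0.0039,-0.0071,0,0],[0.03,-0.0048,-0.0088,0,0],[0.03,-0.0048,-0.0088,0,0]]]'; python3 -m jog '[[[0.03,-0.0005,-0.0009,0,0],[0.03,-0.0010,-0.0018,0,0],[0.03,-0.0010,-0.0018,0,0]]]'; python3 st.py 2
```

```text
time_s: 17.05
ee_pos: [0.6268, -0.1778, 0.1051]
tcp_rot: [-0.415, 1.566, -2.485]
force: [-0.1, -0.7, -0.6]
grip_width: 0.418
time_s: 17.35
ee_pos: [0.6258, -0.1797, 0.1051]
tcp_rot: [-0.406, 1.566, -2.476]
force: [-1.0, 1.0, -1.3]
grip_width: 0.419
t 17.35 s 194.0 lat err mm 0.09 ang -118.6 ang err 0.1 z 0.1051 F along,left,up -0.4 -1.33 -1.27 Mz [-0.04  0.04 -0.03]
2.0 [-0.0011 -0.0019] -0.001
```

```bash
python3 -m jog '[[[0.03,-0.0005,-0.0009,0,0],[0.03,-0.0005,-0.0009,0,0]]]'; python3 st.py 2
```

```text
time_s: 17.55
ee_pos: [0.6252, -0.1806, 0.1051]
tcp_rot: [-0.415, 1.566, -2.485]
force: [-0.8, 0.6, 0.8]
grip_width: 0.418
t 17.55 s 195.0 lat err mm 0.07 ang -118.6 ang err 0.0 z 0.1051 F along,left,up -0.18 -0.97 0.76 Mz [-0.09  0.1  -0.  ]
2.0 [-0.0011 -0.0018] -0.001
```

Now 1 mm steps until contact with the rubber is felt.

```bash
python3 -m jog '[[[0.03,-0.0005,-0.0009,0,0],[0.03,-0.0005,-0.0009,0,0]]]'; python3 st.py 2 | head -1; python3 -m jog '[[[0.03,-0.0005,-0.0009,0,0],[0.03,-0.0005,-0.0009,0,0]]]' >/dev/null; python3 st.py 2 |head -1
```

```text
time_s: 17.75
ee_pos: [0.6247, -0.1817, 0.1051]
tcp_rot: [-0.406, 1.566, -2.476]
force: [0.2, -0.6, -0.2]
grip_width: 0.417
t 17.75 s 196.0 lat err mm 0.1 ang -118.6 ang err 0.0 z 0.1051 F along,left,up 0.4 0.5 -0.17 Mz [-0.1   0.13  0.01]
t 17.95 s 197.0 lat err mm 0.09 ang -118.6 ang err 0.0 z 0.1051 F along,left,up 0.57 -0.3 -1.66 Mz [-0.08  0.16  0.01]
```

```bash
python3 -m jog '[[[0.03,-0.0003,-0.0005,0,0],[0.03,-0.0003,-0.0005,0,0]]]' >/dev/null; python3 st.py 2 | head -1
```

```text
t 18.15 s 198.0 lat err mm 0.08 ang -118.6 ang err 0.0 z 0.1051 F along,left,up 0.12 -0.04 -0.32 Mz [-0.07  0.11 -0.01]
```

```bash
cat > chk.py <<'E'
import subprocess,sys
o=subprocess.run(["python3","st.py","2"],capture_output=True,text=True).stdout.split("\n")[0]; print(o[:40],o[-70:])
sys.exit(float(o.split("up ")[1].split()[0])<-2)
E
python3 -m jog '[[[0.03,-0.0004,-0.0006,0,0],[0.03,-0.0004,-0.0006,0,0]]]' >/dev/null; python3 chk.py && python3 -m jog '[[[0.03,-0.0004,-0.0006,0,0],[0.03,-0.0004,-0.0006,0,0]]]' >/dev/null && python3 chk.py && python3 -m jog '[[[0.03,-0.0004,-0.0006,0,0],[0.03,-0.0004,-0.0006,0,0]]]' >/dev/null && python3 chk.py && python3 -m jog '[[[0.03,-0.0004,-0.0006,0,0],[0.03,-0.0004,-0.0006,0,0]]]' >/dev/null && python3 chk.py
```

```text
t 18.35 s 198.5 lat err mm 0.0 ang -118.  0.0 z 0.1051 F along,left,up -0.38 -0.04 -0.85 Mz [-0.07  0.14  0.04]
t 18.55 s 199.0 lat err mm -0.03 ang -11 r 0.0 z 0.1051 F along,left,up -1.18 0.18 -0.72 Mz [ 0.14 -0.09 -0.01]
t 18.75 s 199.5 lat err mm -0.04 ang -11 rr 0.0 z 0.1051 F along,left,up -5.2 0.97 -1.67 Mz [ 0.51 -0.42 -0.08]
```

Contact with the stop is felt at 5 N, so the roller is home. I'll ease off slightly, open the gripper and rise.

```bash
python3 -m jog '[[[0.03,0.0002,0.0003,0,0],[0.03,0.0002,0.0003,0,0],[0.045,0.0002,0.0003,0,0],[0.055,0.0002,0.0003,0,0],[0.066,0.0002,0.0003,0,0],[0.066,0.0002,0.0003,0,0],[0.066,0.0002,0.0003,0,0],[0.066,0.0002,0.0003,0,0]]]'; python3 -m jog '[[[0.066,0,0,0.01,0],[0.066,0,0,0.03,0],[0.066,0,0,0.06,0],[0.066,0,0,0.1,0],[0.066,0,0,0.14,0],[0.066,0,0,0.16,0],[0.066,0,0,0.16,0]]]'; python3 - <<'E'
from h import *
snap("side","s5"); snap("top","t5")
f=lambda n,x,y,w,h,s:cv2.resize(cv2.imread(n)[y:y+h,x:x+w],None,fx=s,fy=s,interpolation=cv2.INTER_CUBIC)
cv2.imwrite("pics/m5.png",np.hstack([f("pics/s5_raw.png",225,70,80,100,5),f("pics/t5_raw.png",340,120,80,100,5)]))
E
```

```text
time_s: 19.55
ee_pos: [0.6232, -0.1842, 0.1051]
tcp_rot: [-0.416, 1.568, -2.486]
force: [0.1, -0.7, -0.6]
grip_width: 0.748
time_s: 20.25
ee_pos: [0.6238, -0.1845, 0.2692]
tcp_rot: [1.147, 1.564, -0.923]
force: [-0.2, -0.6, -1.3]
grip_width: 0.748
```

View pics/m5.png

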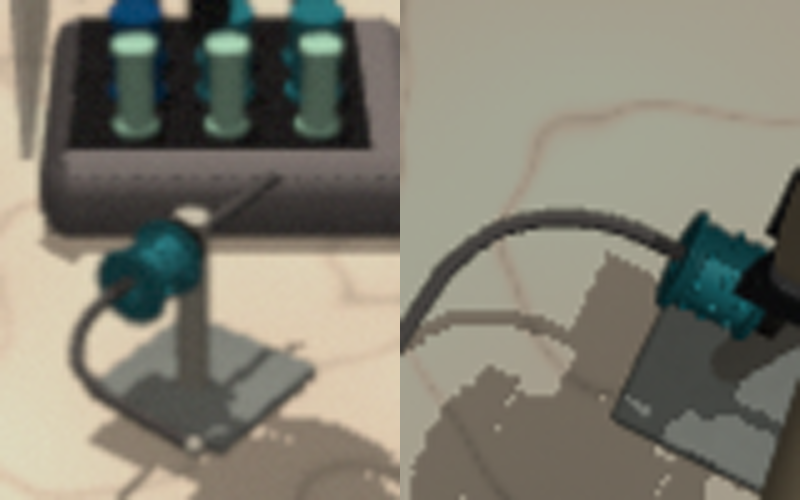

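The roller sits on the straight against the black stop, released, and the gripper is clear. One last check for rest and for moved bystanders, then I'll hand in.

```bash
python3 -m jog '[[[0.066,0,0,0.02,0],[0.066,0,0,0.02,0],[0.066,0,0,0.02,0]]]' >/dev/null; python3 - <<'E'
from h import *
snap("side","s6"); print("teal",teal("pics/s5_raw.png",150,110)[1],teal("pics/s6_raw.png",150,110)[1])
d=cv2.absdiff(cv2.imread("pics/side0_raw.png"),cv2.imread("pics/s6_raw.png")).max(2)
for n,(x,y,w,h) in dict(long=(265,270,45,40),spray=(170,175,32,65),jar=(310,138,25,25),cup=(150,243,40,48),comb=(283,190,55,45),brush=(105,320,115,55),clip=(218,210,30,28)).items(): print(n,(d[y:y+h,x:x+w]>50).mean().round(3))
r.sign_off(); print("handed in")
E
```

```text
teal [255.64102564 122.91452991] [255.56355932 122.86440678]
long 0.0
spray 0.0
jar 0.0
cup 0.0
comb 0.101
brush 0.0
clip 0.0
the job is handed in; nothing more can be done
handed in
```

The short teal roller is on the bar, pushed home against the rubber stop and released, and the job is handed in at about 21 s of the 72 s allowed.

- **Threading and bend:** I gripped the roller across its barrel, put it on the ball end and turned it with the traced rod curve. Sideways force readings at the stopping points stayed at about 2 N or less round the bend.
- **Pushing home:** It met the stop with about 5 N along the rod, the highest force I read. Force was only read at the end of each short move, so brief peaks in between were not seen. I eased off slightly before opening the gripper and rising clear.
- **Position and rest:** The final pictures show the roller on the straight length against the stop. Its image moved less than 0.1 pixel between the last two frames. I judged the gap to the stop from the felt contact and the picture, not from a separate measurement.
- **Other things on the counter:** The long roller, spray, jar, cup, brush and clip show no change from the first picture. The comb's area changed by 10%. I put that down to the arm's shadow or edge crossing it, since nothing went near the comb, but I did not check further.
- **Camera disagreement:** The side camera was off by about 1.5 pixels against the robot, so I used the top camera for positions.

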